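# Set up the picture recipe board on the folding stand

### The job

Set up the recipe board for the cook: snap the folding stand fully open so that its leaf stays up by itself, then take the tall picture board out of the rack and set it down, not dropped, on the open stand. It should lean against the leaf, centred, with its foot behind the lip and the picture to the stand's front. Leave the short board, bowl, jar and mug where they are.

Things in the scene. Friction and masses are not known exactly. Their poses are not given: they have to be found in the camera images.
- stand: Folding easel stand, dark steel, fixed to the bench. Origin on the bench below the hinge axis; x to its back (roughly away from the robot), y along the hinge, z up. Base plate 160 mm wide, x = -80 to +70 mm, top at z = 14 mm. Hinge axis at x = 0, z = 58 mm; hinge posts at y = +-74 mm, x = -8 to +8 mm, up to z = 66 mm.
- stand_lip (a point): Middle of the top of the lip across the base that keeps a board's foot from sliding forward: 130 mm long, 6 mm thick (x = -56 to -50 mm in the stand's frame), top at z = 28 mm. A board's foot goes behind it; the open leaf's front face, continued down, meets the base top at x = -29 mm.
- leaf (a joint): Angle of the aluminium leaf, rad: 0 folded flat (start), 1.92 fully open on its stop, leaning 20 deg back beyond upright. Opening lifts the tab up and over to the back. Over-centre spring: presses the leaf down below about 1.1 rad (about 4 N up at the tab starts it, less further on), snaps it open beyond. Its underside becomes the front face that a board leans on.
- leaf_tab (a point): Middle of the end edge of the leaf's tab; moves with the leaf. Folded (stand's frame): leaf level, 8 mm thick, underside z = 46 mm, top 54 mm, 124 mm wide from x = -6 to -85 mm, then the tab, 36 mm wide about y = 0, from x = -85 to -120 mm, overhanging the base's front edge, free space below it. Open: tab end 175 mm over the bench at x = +30 mm.
- rack: Wooden rack fixed to the bench, 110 x 130 mm, 50 mm high, with two parallel slots along its y, centred at x = -25 and x = +25 mm. Slots 14 mm wide, 40 mm deep, open at both ends, floor at z = 10 mm. Origin under its centre.
- card: The tall picture board: light wood, 10 mm thick (x), 140 mm wide (y), 220 mm tall (z), about 0.2 kg, the picture of a bowl on its -x face. Origin at the middle of its lower edge. It stands loosely upright in one of the rack's slots, picture to the rack's -x side; the short board is in the other.
- slab: Short dark plain board 10 x 110 x 130 mm in the other slot of the rack; leave it there. Origin at the middle of its lower edge.
- bowl: Steel bowl, rim radius 65 mm, 55 mm high, on the bench; origin under its centre. Bystander.
- jar: Glass jar, radius 32 mm, 100 mm high, on the bench; origin under its centre. Bystander.
- mug: White mug, radius 38 mm, 85 mm high, on the bench; origin under its centre. Bystander.
Mind the look-alikes: they are no part of the job. There is more than one size of the card; the one meant has the size given above.

How it is judged:
On the way, in this order (a step that is already met when the one before it is completed fails the run):
1. the leaf has been snapped fully open (joint above 1.8 rad) and stays so for 0.3 s, the fingers off it (value of joint leaf above 1.8 rad and contact force between the fingers and stand below 0.3 N), for 0.3 s.
2. the picture board is lifted out of the rack (its foot more than 60 mm above the bench) with the leaf open (height (world z) of card above 0.06 m and value of joint leaf above 1.8 rad), for 0.1 s.
At the end, for the whole second after the job is handed in: The leaf is open (above 1.8 rad); the picture board's foot rests on the base between lip and leaf, its middle within 30 mm of the stand's middle along the hinge; the board leans back 10 to 33 deg against the leaf, squarely (within 0.15 rad), picture to the front, and is at rest (value of joint leaf above 1.8 rad and x of card in the frame of stand between -0.055 and -0.012 m and y of card in the frame of stand between -0.03 and 0.03 m and z of card in the frame of stand between 0.01 and 0.024 m and angle between card's own x axis and vertical between 1.75 and 2.15 rad and angle between the y axis of card and the y axis of stand, either way round below 0.15 rad and linear speed of card below 0.02 m/s); the robot touches nothing.
It fails at once if the picture board is let go above the stand with its foot more than 20 mm over the base (horizontal distance between card and stand below 0.1 m and z of card in the frame of stand above 0.036 m and contact force between the fingers and card below 0.05 N).
It fails at once if the short board is moved more than 40 mm (distance of slab from where it was at the start of the episode above 0.04 m).
It fails at once if the bowl is moved more than 30 mm (distance of bowl from where it was at the start of the episode above 0.03 m).
It fails at once if the jar is moved more than 30 mm (distance of jar from where it was at the start of the episode above 0.03 m).
It fails at once if the mug is moved more than 30 mm (distance of mug from where it was at the start of the episode above 0.03 m).
It also fails if it takes over 70 s, if anything falls off the work surface, if the arm or the gripper's body presses on something with over 40 N, if the wrist force passes 120 N, or if a joint passes its speed limit or range.

### The arm

A 7-joint arm with a two-finger parallel gripper is mounted at the origin on the work surface. World frame = base frame: x ahead of the robot, y to its left, z up, the work surface at z = 0. Lengths are in m, angles in rad, forces in N, time in s.
With the tool pointing down it reaches from about 0.4 to 0.85 m from the base axis. Payload 4.5 kg.
Tool frame: the origin (TCP) lies midway between the tips of the shut fingers; the grasp point (between the pads) lies 19 mm behind it; z points along the fingers, y is the direction in which the jaws open and shut (so a half turn about z gives the same grasp; the last joint's range is limited). The gripper opens to 88 mm and grips with 3 to 60 N. Pads are 18 mm wide; open, the fingers measure 123 mm over their backs; the gripper's body (75 mm by 187 mm) begins 45 mm behind the grasp point.
Start: joints at [-1.155, 0.689, -0.195, 1.565, 0.157, 0.902, -0.215], TCP at [0.233, 0.58, 0.239] pointing down, gripper open.
Joint ranges: [-3.01, 3.01], [-0.46, 2.08], [-1.47, 1.51], [0.13, 2.56], [-1, 4.14], [0.04, 2.09], [-2.66, 2.66]. Speed limits (rad/s): [2.57, 2.57, 3.14, 3.14, 3.14, 3.14, 3.14].

### API

Orientations are given as a unit quaternion [x, y, z, w].
In Python, from plant import r, viewer gives the robot as it stands.
- The arm moves only by the tool play_rows, never from a script. Its argument "commands" is a list of rows, each an object with "delta_rot": the turn, a rotation vector about the tool's x, y, z normalised to -1 to 1, where 1 is pi rad, a list of three; "travel": the shift along the tool's x, y, z normalised to -1 to 1, where 1 is 15 cm, a list of three; "gripper": the opening, from -1 (shut) to 1 (fully open). In form: [{"delta_rot": [wx, wy, wz], "travel": [x, y, z], "gripper": gripper}, ...]. A call has 1 to 12 rows; each row is the pose to reach, as a shift and turn from the pose commanded when the call began, along the tool's axes at that moment, turning the shorter way round; what a row does not reach only later rows make up. A row lasts 1/8 s, in which the tool goes at most 62.5 mm and 10.7 degrees, less where a joint would pass 70% of its speed; a pose out of reach is approached as far as the arm can. A call with a number of a shift or a turn outside -1 to 1 is refused whole. A call with a gripper value outside its range is refused whole. The fingers move at their own pace and stop on an object; "force" is the grip in N (left out, the last holds). Time passes only in rows, so rows that repeat a pose let the fingers close. It gives the time, the measured TCP pose, the force and the opening at its end, in the units of the state.
- r.get_state(): the state, without advancing time (a new reading comes with each control period).
- viewer.snapshot(name): name is "side" or "top" or "wrist"; returns a dict with "color" (384x512x3 uint8, red, green, blue), "z_map" (384x512 float32, m along the optical axis (not along the pixel's ray), 0 where there is no reading), "fx", "fy", "cx", "cy" (pixels), "origin" and "attitude" of the camera in the world. Camera axes: x right, y up, looking along -z (the intrinsics and any distortion apply to the point x, -y, -z); pixel columns grow to the right and rows downward; lengths in m; the calibration is good to about 2 mm. A picture is of the moment at which its call begins.
- r.finish_job(): hands the job in, once; it reports no verdict.
Trained networks look in the newest picture that a camera, given by its name, has taken for a name from the list of things; names that differ only in an ending like _2 or _b are one class to them, and where a whole thing is asked for, a point or a joint stands for the part that bears it (a point fixed in the world has none). Each returns a list of dicts, best first, with "conf" (0 to 1); they miss things now and then, are a little off and sometimes report something else, mostly with a low value. They report only what shows in the picture. A call takes as long as a camera call. They do not tell look-alikes from the thing itself.
- viewer.outline_of(camera, label): "pixels" (384x512 bool, what is visible of it) and "at" ([column, row] in pixels, amid what is visible of it).
- viewer.pinpoint(camera, label): "at" ([column, row] in pixels: a listed point, or the origin of a listed thing).
The state is a dict: "clock": time; "q": joint angles; "qd": joint speeds; "joint_torque": joint torques, N m; "tool_pos": TCP position; "eef_rot": TCP orientation; "contact_force": force on the tool from outside, world axes, zero at the start; "moment": the same for the moment, N m; "opening": opening from 0.0 (shut) to 1.0 (fully open).
Only numpy, scipy, OpenCV 4.12 (cv2) and the standard library are available. Lean on these libraries where they do the work, as an engineer would, in place of code of your own. Each camera call takes 0.05 s, during which the arm holds its last target. There are 200 camera calls.

## Working session

There is one attempt and no reset: what is moved stays moved. The work goes in short steps, Python scripts to look and compute and a tool call to move; the robot and the scene stay as the last step left them, time stands still between calls to the robot, and variables do not carry over. Pictures are saved under pics/ and viewed, about 8 in all and at most 12, crops included, and the job is handed in when it is done.

Besides the shell and the picture viewer there is one more tool, called in YAML: its name, and indented under it one key for each argument. play_rows: Moves the arm, as the interface text tells. Its arguments: {"type":"object","properties":{"commands":{"type":"array","items":{"type":"object","properties":{"delta_rot":{"type":"array","items":{"type":"number","minimum":-1,"maximum":1}},"travel":{"type":"array","items":{"type":"number","minimum":-1,"maximum":1}},"gripper":{"type":"number"}}}},"force":{"type":"number"}},"required":["commands"]}

```bash
mkdir -p pics; ls
cat > h.py <<'E'
import numpy as np, cv2
from scipy.spatial.transform import Rotation as R
from plant import r, viewer
def cloud(s):
    z=s["z_map"]; v,u=np.mgrid[:z.shape[0],:z.shape[1]]
    p=np.stack([(u-s["cx"])/s["fx"]*z,-(v-s["cy"])/s["fy"]*z,-z],-1)
    a=np.array(s["attitude"]); M=R.from_quat(a).as_matrix() if a.size==4 else a.reshape(3,3)
    return p@M.T+np.array(s["origin"])
def save(s,n,k=1): cv2.imwrite("pics/"+n,s["color"][...,::-1])
def rel(pos,rotv=(0,0,0)):
    "world target pos -> travel (norm.)"
    st=r.get_state(); M=R.from_quat(st["eef_rot"])
    return np.round(M.inv().apply(np.array(pos)-st["tool_pos"])/0.15,3)
E
python3 - <<'E'
from h import *
ims=[]
for c in ["side","top"]:
    s=viewer.snapshot(c); ims.append(s["color"]); P=cloud(s)
    print(c,s["origin"],s["attitude"],s["fx"],s["cx"],s["cy"])
    for l in ["stand","stand_lip","leaf_tab","rack","card","slab","bowl","jar","mug"]:
        for d in viewer.pinpoint(c,l)[:3]:
            u,v=np.round(d["at"]).astype(int); 
            print(l,round(d["conf"],2),(u,v),P[min(max(v,0),383),min(max(u,0),511)].round(3))
    np.savez(c+".npz",P=P,c=s["color"])
cv2.imwrite("pics/a.png",np.vstack(ims)[...,::-1][:, :])
print(r.get_state())
cv2.imwrite("pics/a.png",cv2.resize(np.hstack(ims)[...,::-1],(800,300)))
cv2.imwrite("pics/side.png",ims[0][...,::-1]);cv2.imwrite("pics/top.png",ims[1][...,::-1])
E
```

```text
pics
side [ 0.19362477 -1.08261869  0.70774529] [ 0.50500472 -0.08843201 -0.13949598  0.84716639] 351.92944772051965 253.13311291994634 197.341887675123
stand 0.59 (np.int64(251), np.int64(198)) [0.607 0.126 0.016]
stand_lip 0.94 (np.int64(242), np.int64(195)) [0.559 0.096 0.054]
leaf_tab 0.85 (np.int64(230), np.int64(198)) [0.531 0.175 0.004]
rack 0.56 (np.int64(274), np.int64(244)) [ 0.558 -0.247  0.051]
card 0.88 (np.int64(333), np.int64(271)) [ 0.687 -0.394  0.025]
card 0.86 (np.int64(311), np.int64(227)) [ 0.727 -0.174  0.036]
card 0.67 (np.int64(277), np.int64(241)) [ 0.567 -0.246  0.06 ]
slab 0.78 (np.int64(264), np.int64(246)) [ 0.543 -0.198  0.013]
bowl 0.63 (np.int64(245), np.int64(197)) [0.564 0.073 0.055]
bowl 0.56 (np.int64(195), np.int64(171)) [0.435 0.439 0.029]
bowl 0.28 (np.int64(231), np.int64(198)) [0.535 0.176 0.003]
jar 0.69 (np.int64(304), np.int64(210)) [ 0.769 -0.035  0.019]
mug 0.73 (np.int64(257), np.int64(311)) [ 0.417 -0.481  0.038]
top [ 0.33431816 -0.0191246   1.46684013] [-0.06466881  0.06308066  0.71166014 -0.69669119] 392.0584680472741 252.09125347861
[... 769 characters left out ...]
 -0.445  0.005]
{'clock': 1.0, 'q': array([-1.15517934,  0.68907135, -0.19459034,  1.56528719,  0.15732919,
        0.90249354, -0.21509427]), 'qd': array([ 0.00075562,  0.00041823,  0.00261218, -0.000281  , -0.00125589,
       -0.00071456, -0.0005139 ]), 'joint_torque': array([ 5.50529348e-04, -5.27504718e+01, -1.26718942e+00, -1.53745937e+01,
       -5.18739503e-02, -6.06227532e-04,  3.83705867e-05]), 'tool_pos': array([0.23288047, 0.58003224, 0.2387638 ]), 'eef_rot': array([1.89732718e-01, 9.81835776e-01, 6.13587567e-05, 1.95124145e-05]), 'contact_force': array([ 0.11776869, -0.51087891, -0.95230241]), 'moment': array([-0.01399825,  0.006647  ,  0.01799066]), 'opening': 1.003115485762315}
```

View pics/side.png

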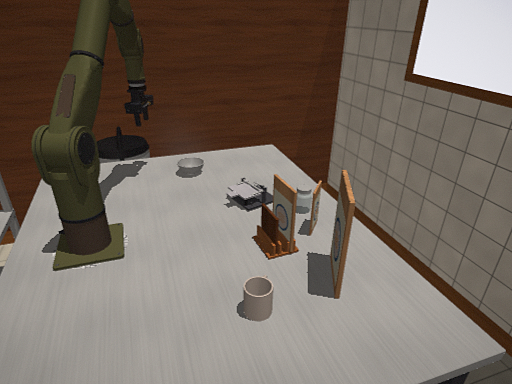

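View pics/top.png

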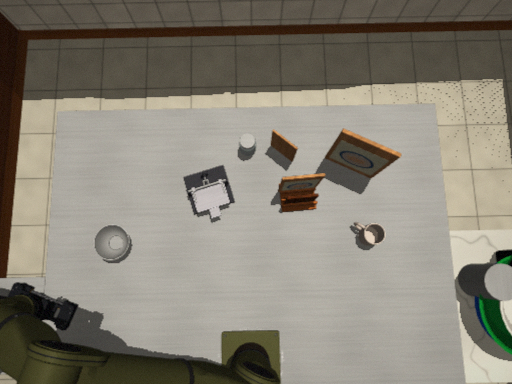

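Side view: stand near (248,192), and the rack near (275,235) holding the slab and the card. Large look-alikes stand at (343,230) and (316,205). Top view: stand (210,195) with its tab at (214,212), rack (298,195), jar (247,145), mug (372,234). Next I'll measure precisely.

Run:
```python
from h import *
def rect(p,n):
    (c,s,a)=cv2.minAreaRect((p[:,:2]*1000).astype(np.float32)); print(n,len(p),np.round(c,1),np.round(s,1),round(a,1),"z",np.percentile(p[:,2],[2,50,98]).round(3))
T=np.load("top.npz")["P"]; S=np.load("side.npz")["P"]
def box(P,x,y,z): 
    p=P.reshape(-1,3); return p[(p[:,0]>x[0])&(p[:,0]<x[1])&(p[:,1]>y[0])&(p[:,1]<y[1])&(p[:,2]>z[0])&(p[:,2]<z[1])]
for P,n in((T,"top"),(S,"side")):
    rect(box(P,(.45,.75),(0.02,.25),(.008,.022)),n+" base")
    p=box(P,(.45,.75),(0.02,.25),(.044,.060)); rect(p,n+" leaf")
    p=box(P,(.45,.75),(0.02,.25),(.061,.075)); rect(p,n+" posts"); print(p[:30:3].round(3).tolist())
    rect(box(P,(.45,.75),(-.3,-.1),(.205,.25)),n+" cardtop")
    rect(box(P,(.45,.75),(-.3,-.1),(.12,.145)),n+" slabtop z")
    rect(box(P,(.45,.75),(-.3,-.1),(.04,.055)),n+" rack")
    for l in ["card","slab"]:
        pass
# card face plane, side cam
for P,n in((T,"top"),(S,"side")):
    p=box(P,(.55,.72),(-.3,-.1),(.145,.22)); c=p.mean(0); _,s,V=np.linalg.svd(p-c); print(n,"plane",len(p),c.round(3),V[2].round(3),s.round(3))
    for zz in np.arange(.06,.25,.02):
        q=box(P,(.5,.72),(-.3,-.1),(zz,zz+.02)); 
        if len(q)>5: print(round(zz,2),len(q),q.min(0).round(3),q.max(0).round(3))
```

```text
top base 747 [595.  135.7] [219.1 267.4] 84.7 z [0.008 0.014 0.02 ]
top leaf 842 [587.7 138.4] [158.7 145.4] 66.1 z [0.048 0.054 0.06 ]
top posts 108 [594.1 152. ] [143.6 135.8] 81.4 z [0.061 0.064 0.073]
[[0.654, 0.153, 0.062], [0.649, 0.153, 0.066], [0.644, 0.148, 0.074], [0.645, 0.098, 0.062], [0.645, 0.083, 0.063], [0.644, 0.072, 0.063], [0.641, 0.152, 0.069], [0.64, 0.141, 0.071], [0.64, 0.09, 0.066], [0.64, 0.076, 0.066]]
top cardtop 193 [ 612.2 -186.5] [ 10.9 139.6] 4.2 z [0.207 0.228 0.235]
top slabtop z 204 [ 645.4 -189.8] [134.5 192.8] 82.2 z [0.12  0.138 0.145]
top rack 229 [ 646.6 -185.9] [202.4 137.2] 0.8 z [0.041 0.049 0.055]
side base 336 [618.4 142.5] [152.2 160.6] 17.4 z [0.009 0.015 0.02 ]
side leaf 394 [585.3 138.8] [158.  150.9] 78.5 z [0.048 0.055 0.059]
side posts 68 [617.3 145.3] [ 52.9 154. ] 23.6 z [0.061 0.064 0.073]
[[0.598, 0.221, 0.066], [0.595, 0.21, 0.067], [0.603, 0.206, 0.063], [0.601, 0.2, 0.061], [0.617, 0.195, 0.061], [0.609, 0.186, 0.062], [0.639, 0.157, 0.071], [0.61, 0.175, 0.062], [0.631, 0.159, 0.067], [0.639, 0.144, 0.072]]
side cardtop 239 [
[... 639 characters left out ...]
 0.614 -0.119  0.2  ]
0.2 52 [ 0.602 -0.249  0.2  ] [ 0.613 -0.117  0.22 ]
0.22 152 [ 0.603 -0.256  0.221] [ 0.621 -0.117  0.238]
side plane 503 [ 0.608 -0.197  0.183] [ 0.996  0.09  -0.01 ] [0.955 0.483 0.041]
0.06 161 [ 0.552 -0.256  0.06 ] [ 0.62  -0.135  0.08 ]
0.08 194 [ 0.553 -0.257  0.08 ] [ 0.72 -0.12  0.1 ]
0.1 218 [ 0.553 -0.257  0.1  ] [ 0.62  -0.119  0.12 ]
0.12 230 [ 0.553 -0.257  0.12 ] [ 0.623 -0.118  0.14 ]
0.14 175 [ 0.554 -0.258  0.14 ] [ 0.621 -0.116  0.16 ]
0.16 132 [ 0.601 -0.257  0.16 ] [ 0.621 -0.115  0.18 ]
0.18 137 [ 0.602 -0.257  0.181] [ 0.622 -0.119  0.2  ]
0.2 137 [ 0.601 -0.256  0.2  ] [ 0.62  -0.119  0.22 ]
0.22 141 [ 0.601 -0.257  0.22 ] [ 0.621 -0.116  0.233]
```

Run:
```python
from h import *
from scipy.optimize import differential_evolution as DE
T=np.load("top.npz")["P"].reshape(-1,3); S=np.load("side.npz")["P"].reshape(-1,3)
def fit(Ps):
    p=np.vstack(Ps); p=p[(p[:,0]>.4)&(p[:,0]<.8)&(p[:,1]>0)&(p[:,1]<.28)&(p[:,2]<.1)]
    hi=p[(p[:,2]>.050)&(p[:,2]<.058)]; lo=p[(p[:,2]<.03)&(p[:,2]>-.01)]; be=p[p[:,2]<.006]; ba=p[(p[:,2]>.010)&(p[:,2]<.018)]
    def loc(q,v): c,s=np.cos(v[2]),np.sin(v[2]); d=q[:,:2]-v[:2]; return d[:,0]*c+d[:,1]*s,-d[:,0]*s+d[:,1]*c
    def leaf(q,v):
        x,y=loc(q,v); return ((x<-.006)&(x>-.085)&(abs(y)<.062))|((x<=-.085)&(x>-.120)&(abs(y)<.018))
    def base(q,v): x,y=loc(q,v); return (x>-.08)&(x<.07)&(abs(y)<.08)
    def cost(v): return -leaf(hi,v).sum()+leaf(lo,v).sum()-base(ba,v).sum()+base(be,v).sum()
    out=[DE(cost,[(.55,.68),(.08,.2),(-.6,.9)],seed=i,tol=1e-9,maxiter=150) for i in range(3)]
    for o in out: print(o.x.round(4),np.degrees(o.x[2]).round(1),o.fun,len(hi),len(ba))
for n,P in(("top",[T]),("side",[S]),("both",[T,S])): print(n); fit(P)
```

```text
top
[0.6267 0.1467 0.2883] 16.5 -1151.0 670 592
[0.6269 0.1468 0.2883] 16.5 -1152.0 670 592
[0.6267 0.1467 0.2881] 16.5 -1151.0 670 592
side
[0.6295 0.1489 0.3045] 17.4 -297.0 339 282
[0.6305 0.149  0.2997] 17.2 -295.0 339 282
[0.6304 0.1484 0.2898] 16.6 -295.0 339 282
both
[0.6293 0.1476 0.2847] 16.3 -1434.0 1009 874
[0.6292 0.1474 0.288 ] 16.5 -1432.0 1009 874
[0.6292 0.1474 0.2911] 16.7 -1433.0 1009 874
```

play_rows:
  commands:
    - {"travel":[-1,-0.73,0],"delta_rot":[0,0,0],"gripper":1}
    - {"travel":[-1,-0.73,0],"delta_rot":[0,0,0],"gripper":1}
    - {"travel":[-1,-0.73,0],"delta_rot":[0,0,0],"gripper":1}

```text
clock: 1.38
tool_pos: [0.3323, 0.4209, 0.2388]
eef_rot: [0.19, 0.982, 0.0, 0.0]
contact_force: [0.7, -0.4, 0.5]
opening: 0.999
```

play_rows:
  commands:
    - {"travel":[-1,-0.73,0],"delta_rot":[0,0,0],"gripper":1}
    - {"travel":[-1,-0.73,0],"delta_rot":[0,0,0],"gripper":1}
    - {"travel":[-1,-0.73,0],"delta_rot":[0,0,0],"gripper":1}
    - {"travel":[-1,-0.73,0],"delta_rot":[0,0,0],"gripper":1}

```text
clock: 1.88
tool_pos: [0.4329, 0.2591, 0.2387]
eef_rot: [0.195, 0.981, -0.002, 0.001]
contact_force: [-0.1, 1.2, -0.0]
opening: 0.999
```

play_rows:
  commands:
    - {"travel":[-0.945,-0.69,0.6],"delta_rot":[0,0,-0.213],"gripper":1}
    - {"travel":[-0.945,-0.69,0.6],"delta_rot":[0,0,-0.213],"gripper":1}
    - {"travel":[-0.945,-0.69,0.6],"delta_rot":[0,0,-0.213],"gripper":1}
    - {"travel":[-0.945,-0.69,0.6],"delta_rot":[0,0,-0.213],"gripper":1}
    - {"travel":[-0.945,-0.69,0.6],"delta_rot":[0,0,-0.213],"gripper":1}
    - {"travel":[-0.945,-0.69,0.6],"delta_rot":[0,0,-0.213],"gripper":1}

```text
clock: 2.62
tool_pos: [0.5224, 0.1183, 0.1493]
eef_rot: [-0.144, 0.99, 0.001, 0.0]
contact_force: [-0.9, 0.2, -0.1]
opening: 1.001
```

Run:
```python
from h import *
st=r.get_state(); print(st["clock"],st["q"].round(2),st["tool_pos"],R.from_quat(st["eef_rot"]).as_matrix().round(3).tolist(),st["contact_force"])
print(rel([.5225,.1161,.040]))
s=viewer.snapshot("wrist"); save(s,"w1.png"); P=cloud(s)
for l in["leaf_tab","stand","stand_lip"]:
  for d in viewer.pinpoint("wrist",l): print(l,d["conf"],d["at"])
p=P.reshape(-1,3); m=(abs(p[:,2]-.054)<.004)&(abs(p[:,0]-.57)<.1)&(abs(p[:,1]-.13)<.12); q=p[m]
a=.288;u=np.array([np.cos(a),np.sin(a)]);w=np.array([-u[1],u[0]]);d=q[:,:2]-[.628,.1473]; X,Y=d@u,d@w
print(len(q),np.percentile(X,[0.5,5]),[np.percentile(Y[X<-.09],k).round(4) for k in(1,50,99)],[np.percentile(Y[(X<-.0)&(X>-.08)],k).round(4) for k in(1,99)])
```

```text
2.625 [-0.07  0.73 -0.4   1.91  0.48  0.59  1.08] [0.52237653 0.11829537 0.1492718 ] [[-0.959, -0.284, 0.001], [-0.284, 0.959, 0.002], [-0.001, 0.001, -1.0]] [-0.91944611  0.19428626 -0.13582574]
[ 0.004 -0.015  0.728]
leaf_tab 0.7 [254.4, 173.7]
stand 0.89 [252.1, 271.3]
stand_lip 0.57 [255.2, 238.1]
10880 [-0.12452569 -0.11549398] [np.float64(-0.0172), np.float64(0.0004), np.float64(0.0186)] [np.float64(-0.0599), np.float64(0.0612)]
```

View pics/w1.png

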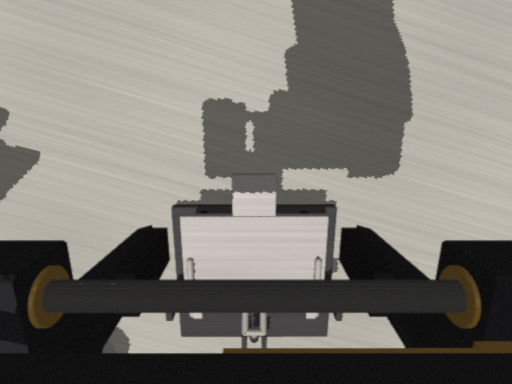

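The wrist view shows the tab at (254,195), midway between the fingers and square. I'll lower and grip it.

play_rows:
  commands:
    - {"travel":[0.004,-0.01,0.4],"delta_rot":[0,0,0],"gripper":1}
    - {"travel":[0.004,-0.01,0.728],"delta_rot":[0,0,0],"gripper":1}
    - {"travel":[0.004,-0.01,0.728],"delta_rot":[0,0,0],"gripper":1}
    - {"travel":[0.004,-0.01,0.728],"delta_rot":[0,0,0],"gripper":-1}
    - {"travel":[0.004,-0.01,0.728],"delta_rot":[0,0,0],"gripper":-1}
    - {"travel":[0.004,-0.01,0.728],"delta_rot":[0,0,0],"gripper":-1}
    - {"travel":[0.004,-0.01,0.728],"delta_rot":[0,0,0],"gripper":-1}
    - {"travel":[0.004,-0.01,0.728],"delta_rot":[0,0,0],"gripper":-1}
  force: 15

```text
clock: 3.82
tool_pos: [0.5224, 0.1159, 0.0399]
eef_rot: [-0.143, 0.99, 0.001, 0.0]
contact_force: [-4.2, 6.3, 2.3]
opening: 0.455
```

play_rows:
  commands:
    - {"travel":[0,-0.01,-0.073],"delta_rot":[0,0,0],"gripper":-1}
    - {"travel":[-0.004,-0.01,-0.147],"delta_rot":[0,0,0],"gripper":-1}
    - {"travel":[-0.018,-0.01,-0.22],"delta_rot":[0,0,0],"gripper":-1}
    - {"travel":[-0.037,-0.01,-0.289],"delta_rot":[0,0,0],"gripper":-1}
    - {"travel":[-0.065,-0.01,-0.358],"delta_rot":[0,0,0],"gripper":-1}
    - {"travel":[-0.098,-0.01,-0.423],"delta_rot":[0,0,0],"gripper":-1}
    - {"travel":[-0.184,-0.01,-0.542],"delta_rot":[0,0,0],"gripper":-1}
    - {"travel":[-0.293,-0.01,-0.641],"delta_rot":[0,0,0],"gripper":-1}
    - {"travel":[-0.418,-0.01,-0.717],"delta_rot":[0,0,0],"gripper":-1}
    - {"travel":[-0.52,-0.01,-0.757],"delta_rot":[0,0,0],"gripper":-1}
    - {"travel":[-0.52,-0.01,-0.757],"delta_rot":[0,0,0],"gripper":-1}
  force: 20

```text
clock: 5.2
tool_pos: [0.598, 0.1407, 0.1537]
eef_rot: [-0.145, 0.989, 0.004, 0.001]
contact_force: [-2.7, 6.7, 0.8]
opening: 0.406
```

Run:
```python
from h import *
s=viewer.snapshot("side"); cv2.imwrite("pics/s2.png",cv2.resize(s["color"][120:240,160:320,::-1],None,fx=4,fy=4,interpolation=2))
```

```text
(no output)
```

View pics/s2.png

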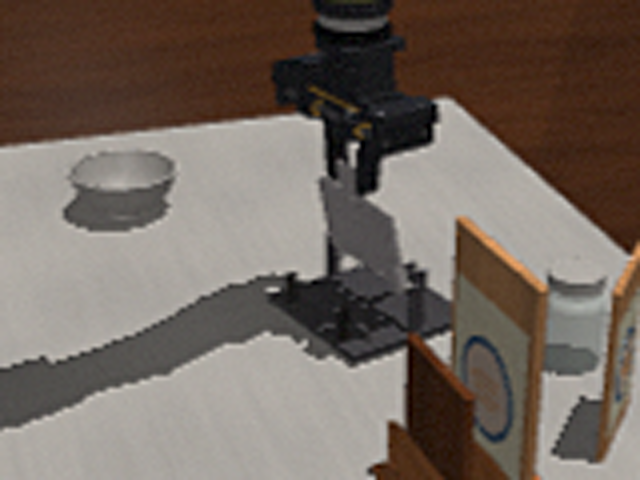

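The leaf is near upright in the grip, beyond the over-centre angle. I'll release it and back off upward.

play_rows:
  commands:
    - {"travel":[0,0,0],"delta_rot":[0,0,0],"gripper":1}
    - {"travel":[0,0,0],"delta_rot":[0,0,0],"gripper":1}
    - {"travel":[0,0,0],"delta_rot":[0,0,0],"gripper":1}
    - {"travel":[0,0,0],"delta_rot":[0,0,0],"gripper":1}
    - {"travel":[0.3,0,-0.3],"delta_rot":[0,0,0],"gripper":1}
    - {"travel":[0.3,0,-1],"delta_rot":[0,0,0],"gripper":1}
    - {"travel":[0.3,0,-1],"delta_rot":[0,0,0],"gripper":1}
    - {"travel":[0.3,0,-1],"delta_rot":[0,0,0],"gripper":1}
    - {"travel":[0.3,0,-1],"delta_rot":[0,0,0],"gripper":1}

```text
clock: 6.38
tool_pos: [0.5541, 0.1219, 0.3023]
eef_rot: [-0.143, 0.99, -0.0, -0.001]
contact_force: [0.4, 0.1, 0.5]
opening: 0.996
```

Run:
```python
from h import *
st=r.get_state(); print(st["clock"],st["q"].round(2),st["tool_pos"],st["contact_force"])
o=np.array([.627,.147]);a=.288;u=np.array([np.cos(a),np.sin(a)]);w=np.array([-u[1],u[0]])
for c in("side","top"):
    s=viewer.snapshot(c); p=cloud(s).reshape(-1,3); d=p[:,:2]-o; X,Y=d@u,d@w
    m=(abs(X)<.09)&(abs(Y)<.058)&(p[:,2]>.085)&(p[:,2]<.2)
    print(c,m.sum(), "tab top", p[m][:,2].max() if m.any() else None)
    for z in np.arange(.085,.19,.015):
        k=m&(p[:,2]>=z)&(p[:,2]<z+.015)
        if k.any(): print(round(z,3),k.sum(),np.median(X[k]).round(3),Y[k].min().round(3),Y[k].max().round(3))
s=viewer.snapshot("side"); cv2.imwrite("pics/s3.png",cv2.resize(s["color"][120:240,160:320,::-1],None,fx=4,fy=4,interpolation=2))
```

```text
6.375 [ 0.01  0.57 -0.53  1.65  0.33  1.01  1.24] [0.55408474 0.12186564 0.30231878] [0.3668273  0.06157735 0.47938698]
side 361 tab top 0.1766883304227581
0.085 74 -0.003 -0.057 0.058
0.1 71 0.002 -0.058 0.056
0.115 76 0.007 -0.058 0.056
0.13 77 0.013 -0.058 0.056
0.145 29 0.018 -0.02 0.016
0.16 30 0.025 -0.019 0.021
0.175 4 0.027 -0.008 0.015
top 0 tab top None
```

View pics/s3.png

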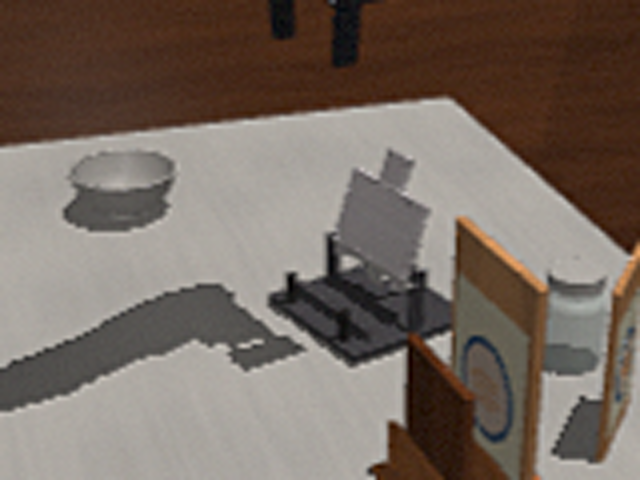

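Leaf open at its stop (about 19–20°, tab end at z = 0.177), fingers clear. Next I'll go to the card.

play_rows:
  commands:
    - {"travel":[0.22,-1,0],"delta_rot":[0,0,0],"gripper":1}
    - {"travel":[0.22,-1,0],"delta_rot":[0,0,0],"gripper":1}
    - {"travel":[0.22,-1,0],"delta_rot":[0,0,0],"gripper":1}

```text
clock: 6.9
tool_pos: [0.5648, -0.0357, 0.3014]
eef_rot: [-0.141, 0.99, -0.001, -0.002]
contact_force: [0.2, 0.6, 0.3]
opening: 0.999
```

play_rows:
  commands:
    - {"travel":[0,-1,0],"delta_rot":[0,0,0.567],"gripper":1}
    - {"travel":[0,-1,0],"delta_rot":[0,0,0.567],"gripper":1}
    - {"travel":[0,-1,0],"delta_rot":[0,0,0.567],"gripper":1}
    - {"travel":[0,-1,0],"delta_rot":[0,0,0.567],"gripper":1}
    - {"travel":[0,-1,0],"delta_rot":[0,0,0.567],"gripper":1}
    - {"travel":[0,-1,0],"delta_rot":[0,0,0.567],"gripper":1}
    - {"travel":[0,-1,0],"delta_rot":[0,0,0.567],"gripper":1}
    - {"travel":[0,-1,0],"delta_rot":[0,0,0.567],"gripper":1}
    - {"travel":[0,-1,0],"delta_rot":[0,0,0.567],"gripper":1}
    - {"travel":[0,-1,0],"delta_rot":[0,0,0.567],"gripper":1}
    - {"travel":[0,-1,0],"delta_rot":[0,0,0.567],"gripper":1}
    - {"travel":[0,-1,0],"delta_rot":[0,0,0.567],"gripper":1}

```text
clock: 8.4
tool_pos: [0.6077, -0.1745, 0.3023]
eef_rot: [0.679, 0.734, -0.0, -0.001]
contact_force: [-0.3, -0.5, -0.2]
opening: 1.0
```

Run:
```python
from h import *
st=r.get_state(); M=R.from_quat(st["eef_rot"]).as_matrix(); print(st["clock"],st["q"].round(2),st["tool_pos"],M.round(3).tolist(),st["contact_force"])
for c in ("wrist","top","side"):
    s=viewer.snapshot(c); p=cloud(s).reshape(-1,3)
    k=(p[:,2]>.222)&(p[:,2]<.238)&(abs(p[:,0]-.611)<.04)&(abs(p[:,1]+.187)<.09); q=p[k]
    if len(q)>10:
        rc=cv2.minAreaRect((q[:,:2]*1000).astype(np.float32)); print(c,len(q),rc,np.median(q[:,2]))
    if c=="wrist": save(s,"w4.png")
print(rel([.6115,-.187,.186]))
```

```text
8.4 [ 0.22  0.63 -0.02  1.46  0.02  1.05  0.27] [ 0.60766642 -0.17447534  0.30227619] [[-0.079, 0.997, -0.001], [0.997, 0.079, 0.0], [0.0, -0.001, -1.0]] [-0.27380788 -0.50778841 -0.2276405 ]
wrist 2125 ((611.0712280273438, -178.37234497070312), (9.60936164855957, 124.45549774169922), 4.402609825134277) 0.22980998440654649
top 55 ((609.1250610351562, -142.94851684570312), (10.59552001953125, 52.081241607666016), 4.713263511657715) 0.2296486208937536
side 122 ((610.4474487304688, -186.1195526123047), (12.093110084533691, 141.14964294433594), 4.619507789611816) 0.2300187499151655
[-0.084  0.018  0.779]
```

View pics/w4.png

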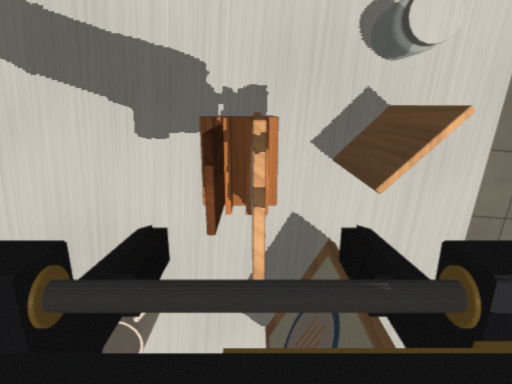

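The card's top edge runs at column ~259, square to the jaws and centred; the look-alikes at (400,150) and (330,320) are clear of it. I'll lower, grip and lift.

play_rows:
  commands:
    - {"travel":[-0.084,0.016,0.3],"delta_rot":[0,0,0],"gripper":1}
    - {"travel":[-0.084,0.016,0.55],"delta_rot":[0,0,0],"gripper":1}
    - {"travel":[-0.084,0.016,0.776],"delta_rot":[0,0,0],"gripper":1}
    - {"travel":[-0.084,0.016,0.776],"delta_rot":[0,0,0],"gripper":1}
    - {"travel":[-0.084,0.016,0.776],"delta_rot":[0,0,0],"gripper":-1}
    - {"travel":[-0.084,0.016,0.776],"delta_rot":[0,0,0],"gripper":-1}
    - {"travel":[-0.084,0.016,0.776],"delta_rot":[0,0,0],"gripper":-1}
    - {"travel":[-0.084,0.016,0.776],"delta_rot":[0,0,0],"gripper":-1}
    - {"travel":[-0.084,0.016,0.776],"delta_rot":[0,0,0],"gripper":-1}
    - {"travel":[-0.084,0.016,0.776],"delta_rot":[0,0,0],"gripper":-1}
    - {"travel":[-0.084,0.016,0.776],"delta_rot":[0,0,0],"gripper":-1}
    - {"travel":[-0.084,0.016,0.776],"delta_rot":[0,0,0],"gripper":-1}
  force: 35

```text
clock: 10.05
tool_pos: [0.6113, -0.1869, 0.1866]
eef_rot: [0.679, 0.734, 0.0, -0.0]
contact_force: [0.7, 0.0, -0.5]
opening: 0.117
```

play_rows:
  commands:
    - {"travel":[0,0,0],"delta_rot":[0,0,0],"gripper":-1}
    - {"travel":[0,0,0],"delta_rot":[0,0,0],"gripper":-1}
    - {"travel":[0,0,0],"delta_rot":[0,0,0],"gripper":-1}

```text
clock: 10.42
tool_pos: [0.6113, -0.187, 0.1866]
eef_rot: [0.679, 0.734, 0.0, -0.0]
contact_force: [-0.1, -0.2, -1.9]
opening: 0.114
```

play_rows:
  commands:
    - {"travel":[0,0,-0.1],"delta_rot":[0,0,0],"gripper":-1}
    - {"travel":[0,0,-0.25],"delta_rot":[0,0,0],"gripper":-1}
    - {"travel":[0,0,-0.4],"delta_rot":[0,0,0],"gripper":-1}
    - {"travel":[0,0,-0.55],"delta_rot":[0,0,0],"gripper":-1}
    - {"travel":[0,0,-0.7],"delta_rot":[0,0,0],"gripper":-1}
    - {"travel":[0,0,-0.85],"delta_rot":[0,0,0],"gripper":-1}
    - {"travel":[0,0,-1],"delta_rot":[0,0,0],"gripper":-1}
    - {"travel":[0,0,-1],"delta_rot":[0,0,0],"gripper":-1}
    - {"travel":[0,0,-1],"delta_rot":[0,0,0],"gripper":-1}

```text
clock: 11.55
tool_pos: [0.6106, -0.1868, 0.3361]
eef_rot: [0.679, 0.734, -0.0, -0.001]
contact_force: [0.7, 0.6, -1.4]
opening: 0.112
```

```bash
cat >> h.py <<'E'
O=np.array([.625,.1465]);A=.288
U=np.array([np.cos(A),np.sin(A),0]);W=np.array([-U[1],U[0],0]);Z=np.array([0,0,1.])
def place(x,z,tilt,h=.176,y=0):
    "travel & rot for card foot at stand (x,y,z), tilt deg"
    t=np.radians(tilt); cz=np.sin(t)*U+np.cos(t)*Z; cx=np.cos(t)*U-np.sin(t)*Z
    p=np.r_[O,0]+x*U+y*W+z*Z+h*cz; M=R.from_matrix(np.stack([W,cx,-cz],1))
    st=r.get_state(); C=R.from_quat(st["eef_rot"])
    return C.inv().apply(p-st["tool_pos"]).round(4)/.15,(C.inv()*M).as_rotvec().round(4)/np.pi
E
python3 - <<'E'
from h import *
st=r.get_state(); print(st["clock"],st["tool_pos"],st["contact_force"],st["moment"],st["opening"],st["q"].round(2))
s=viewer.snapshot("side"); cv2.imwrite("pics/s5.png",cv2.resize(s["color"][90:270,200:360,::-1],None,fx=3.3,fy=3.3,interpolation=2))
p=cloud(s).reshape(-1,3); k=(abs(p[:,0]-.611)<.035)&(abs(p[:,1]+.187)<.09)&(p[:,2]>.1)&(p[:,2]<.36); q=p[k]
for z in np.arange(.1,.36,.02):
    j=q[(q[:,2]>=z)&(q[:,2]<z+.02)]
    if len(j): print(z.round(2),len(j),j.min(0).round(3),j.max(0).round(3))
d=p[:,:2]-O; X=d@U[:2];Y=d@W[:2]; k=(abs(X+.053)<.02)&(abs(Y)<.09)&(p[:,2]>.018)&(p[:,2]<.08)
for a in np.arange(-.08,.08,.01):
    j=k&(Y>=a)&(Y<a+.01)
    if j.any(): print("lip",a.round(2),X[j].min().round(3),X[j].max().round(3),p[j][:,2].max().round(3))
print(place(-.075,.12,0))
E
```

```text
11.55 [ 0.61064188 -0.18680481  0.33605063] [ 0.68661845  0.57969061 -1.36172795] [-0.07249008  0.09456456 -0.03076298] 0.1121909824666683 [ 0.24  0.61 -0.02  1.39  0.01  1.14  0.29]
0.16 120 [ 0.599 -0.257  0.161] [ 0.62  -0.119  0.18 ]
0.18 129 [ 0.599 -0.257  0.181] [ 0.618 -0.115  0.2  ]
0.2 141 [ 0.599 -0.256  0.2  ] [ 0.619 -0.117  0.22 ]
0.22 132 [ 0.599 -0.257  0.22 ] [ 0.619 -0.12   0.24 ]
0.24 149 [ 0.599 -0.257  0.24 ] [ 0.62  -0.117  0.26 ]
0.26 154 [ 0.598 -0.257  0.26 ] [ 0.617 -0.117  0.28 ]
0.28 158 [ 0.598 -0.258  0.28 ] [ 0.621 -0.117  0.3  ]
0.3 157 [ 0.599 -0.257  0.3  ] [ 0.619 -0.12   0.32 ]
0.32 149 [ 0.597 -0.256  0.32 ] [ 0.62 -0.12  0.34]
0.34 163 [ 0.59  -0.257  0.34 ] [ 0.618 -0.118  0.36 ]
lip -0.08 -0.049 -0.039 0.018
lip -0.07 -0.057 -0.051 0.031
lip -0.06 -0.073 -0.04 0.047
lip -0.05 -0.067 -0.053 0.041
lip -0.04 -0.069 -0.055 0.046
lip -0.03 -0.068 -0.068 0.019
lip -0.02 -0.059 -0.057 0.031
lip -0.01 -0.058 -0.056 0.03
lip -0.0 -0.07 -0.052 0.033
lip 0.01 -0.059 -0.055 0.03
lip 0.02 -0.068 -0.054 0.029
lip 0.03 -0.058 -0.051 0.03
lip 0.04 -0.073 -0.052 0.048
lip 0.05 -0.071 -0.052 0.049
(array([ 2.10266667, -0.22133333,  0.26666667]), array([-0.00066845, -0.00031831, -0.06716339]))
```

View pics/s5.png

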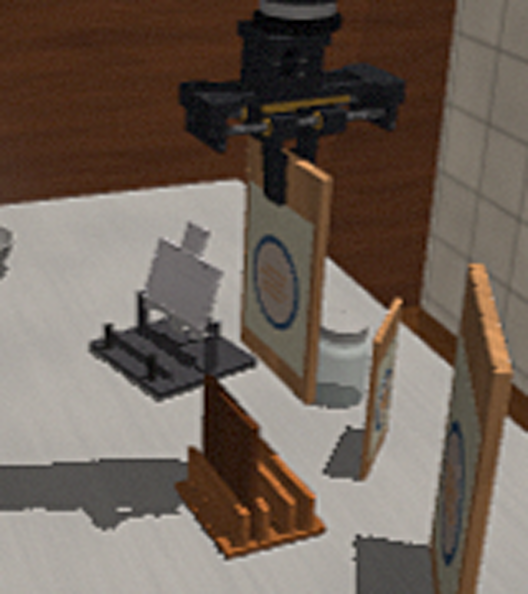

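The board hangs straight with its picture to the front; rack and slab are undisturbed. I'll carry it to the stand.

play_rows:
  commands:
    - {"travel":[0.15,-0.02,0],"delta_rot":[0,0,0],"gripper":-1}
    - {"travel":[0.35,-0.04,0],"delta_rot":[0,0,0],"gripper":-1}
    - {"travel":[0.55,-0.06,0],"delta_rot":[0,0,0],"gripper":-1}
    - {"travel":[0.78,-0.08,0],"delta_rot":[0,0,0],"gripper":-1}
    - {"travel":[1,-0.1,0],"delta_rot":[0,0,0],"gripper":-1}

```text
clock: 12.22
tool_pos: [0.5836, -0.0353, 0.3361]
eef_rot: [0.679, 0.734, -0.0, -0.001]
contact_force: [0.5, 0.2, -1.4]
opening: 0.111
```

play_rows:
  commands:
    - {"travel":[0.25,-0.03,0],"delta_rot":[0,0,-0.02],"gripper":-1}
    - {"travel":[0.5,-0.06,0],"delta_rot":[0,0,-0.04],"gripper":-1}
    - {"travel":[0.75,-0.09,0],"delta_rot":[0,0,-0.06],"gripper":-1}
    - {"travel":[0.92,-0.11,0],"delta_rot":[0,0,-0.067],"gripper":-1}
    - {"travel":[1,-0.12,0],"delta_rot":[0,0,-0.067],"gripper":-1}
    - {"travel":[1,-0.12,0],"delta_rot":[0,0,-0.067],"gripper":-1}
    - {"travel":[1,-0.12,0],"delta_rot":[0,0,-0.067],"gripper":-1}

```text
clock: 13.1
tool_pos: [0.5555, 0.1081, 0.3365]
eef_rot: [0.599, 0.8, -0.0, 0.0]
contact_force: [0.0, -0.1, -1.3]
opening: 0.109
```

```bash
sed -i 's/O=np.array(\[.625,.1465\])/O=np.array([.6245,.1463])/' h.py
python3 - <<'E'
from h import *
st=r.get_state(); print(st["clock"],st["tool_pos"],st["contact_force"],st["opening"],st["q"].round(2))
print("above",place(-.005,.11,20)); print("mid",place(-.0397+.024*.364,.040,20))
E
```

```text
13.1 [0.55548835 0.10814427 0.33654706] [ 0.02906504 -0.12723631 -1.34158559] 0.10871126839435444 [-0.22  0.5  -0.09  1.62  0.05  1.03 -0.04]
above (array([0.116     , 0.88133333, 0.40733333]), array([ 0.11099466,  0.00019099, -0.0009231 ]))
mid (array([0.116, 0.708, 0.874]), array([ 0.11099466,  0.00019099, -0.0009231 ]))
```

play_rows:
  commands:
    - {"travel":[0.03,0.2,0.02],"delta_rot":[0.04,0,0],"gripper":-1}
    - {"travel":[0.05,0.4,0.04],"delta_rot":[0.08,0,0],"gripper":-1}
    - {"travel":[0.08,0.5,0.07],"delta_rot":[0.111,0,0],"gripper":-1}
    - {"travel":[0.1,0.65,0.1],"delta_rot":[0.111,0,-0.001],"gripper":-1}
    - {"travel":[0.116,0.8,0.2],"delta_rot":[0.111,0,-0.001],"gripper":-1}
    - {"travel":[0.116,0.88,0.407],"delta_rot":[0.111,0,-0.001],"gripper":-1}
    - {"travel":[0.116,0.88,0.407],"delta_rot":[0.111,0,-0.001],"gripper":-1}
    - {"travel":[0.116,0.88,0.407],"delta_rot":[0.111,0,-0.001],"gripper":-1}

```text
clock: 14.1
tool_pos: [0.6773, 0.1627, 0.2767]
eef_rot: [0.589, 0.789, -0.139, -0.103]
contact_force: [0.5, -0.5, -1.0]
opening: 0.108
```

Run:
```python
from h import *
st=r.get_state(); print(st["clock"],st["tool_pos"],st["contact_force"],st["opening"],st["q"].round(2))
print("mid",place(-.0397+.024*.364,.040,20)); print("low",place(-.0395,.018,20))
s=viewer.snapshot("side"); cv2.imwrite("pics/s6.png",cv2.resize(s["color"][90:270,200:360,::-1],None,fx=3.3,fy=3.3,interpolation=2))
p=cloud(s).reshape(-1,3); d=p-np.r_[O,0]; X,Y,z=d@U,d@W,d[:,2]
m=(abs(Y)<.1)&(X>-.1)&(X<.12)
for a in np.arange(.06,.36,.02):
    k=m&(z>=a)&(z<a+.02)
    if k.sum()>3: print(a.round(2),k.sum(),np.median(X[k]).round(3),np.percentile(Y[k],[0,100]).round(3))
```

```text
14.1 [0.67725775 0.16271924 0.27667242] [ 0.51879058 -0.49528933 -1.02518622] 0.1075918310773817 [-0.28  0.99 -0.06  0.8   0.04  1.7  -0.04]
mid (array([-0.00466667, -0.00133333,  0.506     ]), array([0.00038197, 0.00012732, 0.00031831]))
low (array([-0.00466667, -0.00466667,  0.66333333]), array([0.00038197, 0.00012732, 0.00031831]))
0.06 96 -0.006 [-0.077  0.077]
0.08 110 -0.001 [-0.063  0.063]
0.1 66 -0.004 [-0.068  0.066]
0.12 129 -0.003 [-0.071  0.072]
0.14 122 0.003 [-0.07   0.073]
0.16 130 0.01 [-0.069  0.071]
0.18 126 0.017 [-0.071  0.074]
0.2 135 0.025 [-0.073  0.072]
0.22 135 0.032 [-0.07   0.074]
0.24 131 0.04 [-0.069  0.068]
0.26 140 0.047 [-0.07   0.073]
0.28 127 0.054 [-0.07   0.069]
0.3 149 0.062 [-0.069  0.075]
0.32 77 0.084 [-0.06   0.056]
0.34 96 0.082 [-0.037  0.016]
```

View pics/s6.png

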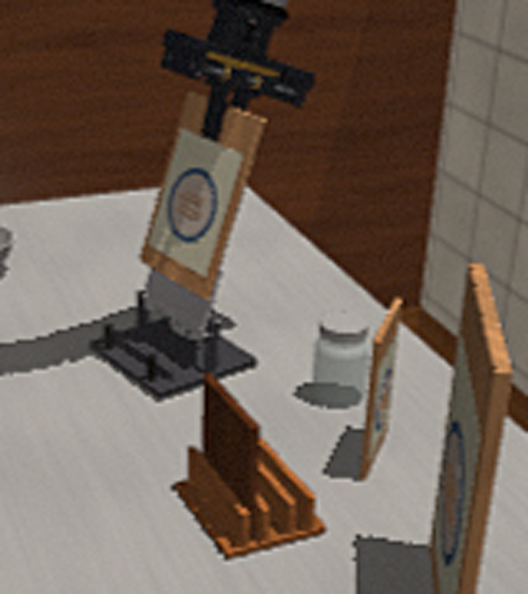

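The board is parallel to the leaf, about 5 mm in front of it and centred. I'll lower it.

play_rows:
  commands:
    - {"travel":[-0.003,0,0.12],"delta_rot":[0,0,0],"gripper":-1}
    - {"travel":[-0.004,0,0.25],"delta_rot":[0,0,0],"gripper":-1}
    - {"travel":[-0.004,0,0.38],"delta_rot":[0,0,0],"gripper":-1}
    - {"travel":[-0.004,0,0.5],"delta_rot":[0,0,0],"gripper":-1}
    - {"travel":[-0.004,0,0.55],"delta_rot":[0,0,0],"gripper":-1}
    - {"travel":[-0.004,0,0.6],"delta_rot":[0,0,0],"gripper":-1}
    - {"travel":[-0.004,0,0.63],"delta_rot":[0,0,0],"gripper":-1}
    - {"travel":[-0.004,0,0.65],"delta_rot":[0,0,0],"gripper":-1}
    - {"travel":[-0.004,0,0.65],"delta_rot":[0,0,0],"gripper":-1}

```text
clock: 15.28
tool_pos: [0.6453, 0.1537, 0.184]
eef_rot: [0.588, 0.79, -0.139, -0.104]
contact_force: [0.2, -0.1, -1.4]
opening: 0.11
```

```bash
cat > chk.py <<'E'
from h import *
st=r.get_state(); print(st["clock"],st["tool_pos"],st["contact_force"],st["opening"],st["q"].round(2))
print("target",place(-.0385,.0157,20,.1766))
s=viewer.snapshot("side"); cv2.imwrite("pics/s7.png",cv2.resize(s["color"][90:270,200:360,::-1],None,fx=3.3,fy=3.3,interpolation=2))
p=cloud(s).reshape(-1,3); d=p-np.r_[O,0]; X,Y,z=d@U,d@W,d[:,2]
m=(abs(Y)<.073)&(X>-.047)&(X<.12)
for a in np.arange(.02,.26,.02):
    k=m&(z>=a)&(z<a+.02)
    if k.sum()>3: print(a.round(2),k.sum(),np.median(X[k]).round(4),np.percentile(Y[k],[0,100]).round(3),z[k].max().round(3))
E
python3 chk.py
```

```text
15.275 [0.6452987  0.15366437 0.18397384] [ 0.22185638 -0.08353913 -1.37649077] 0.10967886273393432 [-0.27  0.99 -0.07  1.08  0.05  1.42 -0.05]
target (array([-0.008     ,  0.00466667,  0.01466667]), array([1.27323954e-04, 9.54929659e-05, 7.95774715e-04]))
0.02 126 -0.0384 [-0.073  0.072] 0.04
0.04 128 -0.0315 [-0.073  0.071] 0.06
0.06 129 -0.0252 [-0.073  0.071] 0.08
0.08 130 -0.0185 [-0.071  0.072] 0.1
0.1 131 -0.0107 [-0.07  0.07] 0.12
0.12 125 -0.0035 [-0.072  0.07 ] 0.139
0.14 138 0.0034 [-0.071  0.071] 0.16
0.16 124 0.0116 [-0.069  0.07 ] 0.18
0.18 120 0.0183 [-0.069  0.07 ] 0.2
0.2 132 0.0247 [-0.072  0.069] 0.22
0.22 126 0.0336 [-0.068  0.07 ] 0.24
0.24 88 0.0589 [-0.035  0.013] 0.26
```

Contact is expected within about 2 mm; I'll creep down.

play_rows:
  commands:
    - {"travel":[-0.004,0.003,0.008],"delta_rot":[0,0,0],"gripper":-1}
    - {"travel":[-0.004,0.003,0.014],"delta_rot":[0,0,0],"gripper":-1}
    - {"travel":[-0.004,0.003,0.018],"delta_rot":[0,0,0],"gripper":-1}
    - {"travel":[-0.004,0.003,0.018],"delta_rot":[0,0,0],"gripper":-1}

```text
clock: 15.82
tool_pos: [0.6452, 0.1529, 0.1817]
eef_rot: [0.588, 0.79, -0.139, -0.104]
contact_force: [-0.2, -0.5, 0.4]
opening: 0.111
```

play_rows:
  commands:
    - {"travel":[0,0,0.004],"delta_rot":[0,0,0],"gripper":-1}
    - {"travel":[0,0,0.006],"delta_rot":[0,0,0],"gripper":-1}
    - {"travel":[0,0,0.006],"delta_rot":[0,0,0],"gripper":-1}

```text
clock: 16.2
tool_pos: [0.6452, 0.153, 0.1815]
eef_rot: [0.588, 0.79, -0.138, -0.103]
contact_force: [0.9, 0.6, 5.2]
opening: 0.112
```

The force rose to 5 N, so the foot is on the base. I'll release and withdraw along the board.

play_rows:
  commands:
    - {"travel":[0,0,0],"delta_rot":[0,0,0],"gripper":-0.5}
    - {"travel":[0,0,0],"delta_rot":[0,0,0],"gripper":-0.2}
    - {"travel":[0,0,0],"delta_rot":[0,0,0],"gripper":-0.2}
    - {"travel":[0,0,0],"delta_rot":[0,0,0],"gripper":-0.2}
    - {"travel":[0,0,0],"delta_rot":[0,0,0],"gripper":-0.2}
    - {"travel":[0,0,-0.1],"delta_rot":[0,0,0],"gripper":-0.2}
    - {"travel":[0,0,-0.3],"delta_rot":[0,0,0],"gripper":-0.2}
    - {"travel":[0,0,-0.6],"delta_rot":[0,0,0],"gripper":-0.2}
    - {"travel":[0,0,-0.9],"delta_rot":[0,0,0],"gripper":-0.2}
    - {"travel":[0,0,-0.9],"delta_rot":[0,0,0],"gripper":-0.2}
    - {"travel":[0,0,-0.9],"delta_rot":[0,0,0],"gripper":-0.2}

```text
clock: 17.58
tool_pos: [0.6884, 0.1659, 0.3064]
eef_rot: [0.588, 0.79, -0.14, -0.104]
contact_force: [-0.6, 0.5, -0.1]
opening: 0.398
```

```bash
python3 chk.py
```

```text
17.575 [0.68842104 0.16590556 0.30644716] [-0.6396274   0.45838831 -0.05732581] 0.39771317556084523 [-0.29  1.   -0.05  0.67  0.03  1.82 -0.03]
target (array([-0.004,  0.004,  0.884]), array([-3.81971863e-04,  9.54929659e-05,  8.27605704e-04]))
0.02 126 -0.0372 [-0.073  0.072] 0.04
0.04 129 -0.0305 [-0.071  0.068] 0.06
0.06 132 -0.023 [-0.071  0.071] 0.08
0.08 124 -0.0157 [-0.07   0.069] 0.1
0.1 133 -0.0083 [-0.069  0.071] 0.12
0.12 129 -0.0004 [-0.071  0.071] 0.14
0.14 128 0.008 [-0.068  0.073] 0.16
0.16 131 0.0159 [-0.071  0.072] 0.18
0.18 134 0.0244 [-0.071  0.071] 0.2
0.2 137 0.0324 [-0.07  0.07] 0.22
0.22 29 0.0378 [-0.065  0.069] 0.224
```

View pics/s7.png

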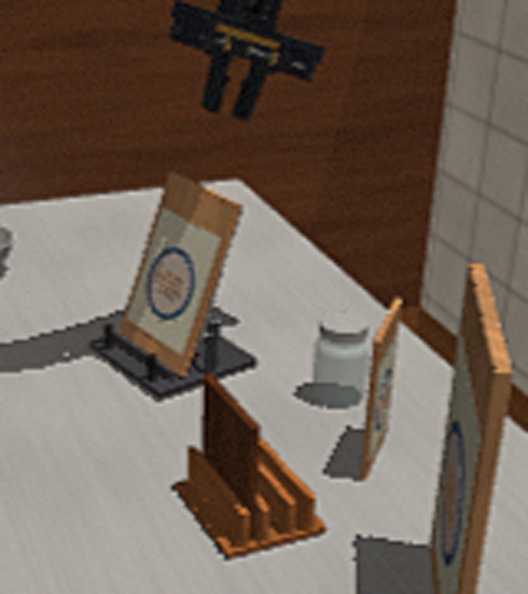

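The board leans about 21° against the open leaf, centred, with its foot behind the lip, and the gripper is clear. Handing in.

```bash
python3 -c "
from h import *
print(r.finish_job())"
```

```text
the job is handed in; nothing more can be done
None
```

The recipe board is set up, and I handed the job in at about 17.6 s. The hand-in gave no verdict, so success is based on my own checks.

**What I did**
- **Leaf:** I gripped the tab, swung the leaf past its over-centre point and let go. It snapped open and stayed up by itself.
- **Board:** I lifted the tall picture board from the rack and tilted it 20°. I lowered it until its foot pressed on the base with about 5 N, then released it and withdrew along the board.

**Last checks (side camera)**
- **Lean:** the board leans about 21° on the leaf, with the picture to the front.
- **Centring:** its side edges are at about ±71 mm from the stand's middle, so it is within about 2 mm of centre.
- **Foot:** it is behind the lip, with the board's origin at about x = -37 mm in the stand's frame. I worked that position out from the front face rather than seeing it directly.
- **Gripper:** it is clear, with the tool force near zero.
- **Bystanders:** the short board and jar look unmoved. The bowl and mug were not fully in that last picture, but the arm made no contact on the way that would have shifted them.

No check failed. The stand's position came out 2–3 mm different between camera views, which is small against the tolerances. I did not separately measure that the board was at rest; I only saw it standing still after release.

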